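# Third hand: hold a book end against the bread cupboard

### The arm

A 7-joint arm with a two-finger parallel gripper is mounted at the origin on the work surface. World frame = base frame: x ahead of the robot, y to its left, z up, the work surface at z = 0. Lengths are in m, angles in rad, forces in N, time in s.
With the tool pointing down it reaches from about 0.375 to 0.925 m from the base axis. Payload 3.1 kg.
Tool frame: the origin (TCP) lies on the front face of the gripper's body, between the roots of the fingers; the fingertips stand 73 mm ahead of it and the grasp point (between the pads) lies 54 mm ahead of it; z points along the fingers, y is the line along which they close (so a half turn about z gives the same grasp; the last joint's range is limited). The gripper opens to 85 mm and grips with 20 to 120 N. Pads are 22 mm wide; open, the fingers measure 114 mm over their backs; the gripper's body (76 mm by 85 mm) begins 54 mm behind the grasp point. The pads swing forward as they close: fully open they stand 13 mm farther back than shut.
Start: joints at [1.22, 0.383, 0.044, 1.598, -0.018, 1.161, -0.05], TCP at [0.163, -0.629, 0.304] pointing down, gripper open.
Joint ranges: [-2.61, 2.61], [-0.41, 2.15], [-1.48, 1.57], [0, 2.5], [-1.57, 4.71], [0.05, 1.97], [-2.85, 2.85]. Speed limits (rad/s): [2.79, 2.79, 3.14, 3.14, 3.14, 3.14, 3.14].

### API

Orientations are given as a 3x3 rotation matrix whose columns are the frame's x, y, z axes.
In Python, from rig import ctrl gives the robot as it stands. Calls block until the motion is done:
- ctrl.move_pose(position, orientation): joint-space move of the TCP to a pose.
- ctrl.servo_line(position, feed=0.15, rotation=None, max_force=None): straight line of the TCP; rotation=None keeps the orientation; feed is the mean speed in m/s. With max_force (N) it stops when the force on the tool has changed by that much, and returns True; else False.
- ctrl.set_joints(angles): joint-space move.
- ctrl.move_gripper(opening, newtons=None): finger opening in m; newtons is the grip in N (None keeps the last); returns when the fingers have stopped.
- ctrl.sleep(seconds).
- ctrl.inverse_kinematics(position, orientation): joint angles nearest the present ones, or None.
- ctrl.read_state(): the state.
- ctrl.capture(name): name is "scene" or "top" or "wrist"; returns a dict with "pixels" (384x512x3 uint8, red, green, blue), "range_z" (384x512 float32, m along the optical axis (not along the pixel's ray), 0 where there is no reading), "mtx" (3x3 intrinsics, pixels), "R" (3x3) and "t" (3): a world point X has camera coordinates R X + t; the wrist camera has in their place "T_tool_cam" (4x4, takes a point from camera to tool coordinates, whose origin is the TCP and whose axes are the flange's). Camera axes: x right, y down, z forward; pixel columns grow to the right and rows downward; lengths in m; the calibration is good to about 2 mm. A picture is of the moment at which its call begins: read the wrist's pose just before it.
A pose or a line that the arm cannot do raises ctrl.PlanningError and nothing moves.
- ctrl.finish_job(): hands the job in; it is judged then, once.
The state is a dict: "t": time; "joint_pos": joint angles; "dq": joint speeds; "joint_torque": joint torques, N m; "eef_pos": TCP position; "ee_rot": TCP orientation; "wrist_force": force on the tool from outside, world axes, zero at the start; "torque": the same for the moment, N m; "opening": finger opening in m; "gripper_force": force on a finger pad.
Only numpy, scipy, OpenCV 4.12 (cv2) and the standard library are available. Lean on these libraries where they do the work, as an engineer would, in place of code of your own. Each camera call takes 0.05 s, during which the arm holds its last target. There are 200 camera calls.

### The job

I want to screw the wooden cookbook end to the side of the little bread cupboard, from the inside: swing the cupboard door open by at least 70 degrees and leave it so, then bring the book end over and press its flat back squarely against the middle of the sprung steel plate on the cupboard's right-hand side, its foot standing on the bar. Push with a steady force of about 10 N, gently, never driving the plate to the end of its travel, for a few seconds, and finish while still holding it pressed there: do not let go. Leave the mug, coaster, pepper grinder, egg cup and screwdriver where they are.

Things in the scene. Friction and masses are not known exactly. Their poses are not given: they have to be found in the camera images.
- cupboard: Low wooden bread cupboard, fixed to the bar, 250 deep (x) by 220 wide (y) by 165 high. Origin on the bar under the middle of its front edge; +x runs into its depth (away from the door), +y to its left side, z up. The body lies at x 0 to 250, y -110 to 110.
- cupboard_door (a joint): Door angle in rad: 0 shut, grows as it opens towards the robot, stop at 1.7. Upright hinge at the left (+y) front edge. A wooden panel 216 wide, 155 high, 14 thick over the cupboard's front; starts shut or ajar, turns lightly (friction about 0.12 N m) and stays where it is left.
- door_hinge (a point): Point on the door's upright hinge axis, 135 mm above the bar, fixed to the cupboard (axes as the cupboard's). The door panel hangs from here towards the cupboard's -y side when shut.
- door_handle (a point): Point on the door's handle, 135 mm above the bar, moving with the door: an upright round steel bar, 12 in diameter, 52 to 152 mm above the bar, on two thin level stems, 34 mm clear of the door. Axes turn with the door: x its inward normal, y towards the hinge. It lies 175 mm along the door from the hinge axis and 54 mm in front of it. Can be pinched from above.
- plate (a joint): How far the sprung plate is pushed in towards the cupboard, in m: 0 free, stop at 0.020. Spring stiffness 1.2 N per mm with no preload (10 N is about 8.3 mm).
- plate_face (a point): Centre of the outer face of the sprung steel plate, which is 110 (cupboard x) by 6 thick by 90 high (55 to 145 mm above the bar), on four rubber posts on the cupboard's right-hand (-y) side; it lies at x 50, y -138, z 100 mm in the cupboard's frame when free and moves in with the plate. Axes as the cupboard's: the plate is pushed along +y.
- bookend: Loose wooden book end, 130 wide (x), 100 deep (y), 150 high, about 0.45 kg. Origin: centre of its underside. Upright 16 mm board at its +y side; its flat outer face, the back (y = +50), goes against the plate. Foot board 12 thick out to y = -50; on it, in the middle, an upright rib 16 thick (y -50 to 34), 120 high. Rightly placed, its axes are parallel to the cupboard's.
- bookend_grip (a point): Point in the rib, 100 mm above the underside (20 mm below the rib's top), at x 0, y -15 mm of the book end; a good place to pinch the rib across its 16 mm (along the book end's x) from above, or push the rib's end. Axes as the book end's.
- bookend_back (a point): Centre of the book end's flat back face line, at x 0, y +50, 100 mm above the underside; to meet point plate_face. Axes as the book end's.
- mug: Red ceramic mug, 80 in diameter, 92 high, standing on the coaster; leave alone. Origin under its base.
- coaster: Round bamboo coaster, 96 in diameter, 10 thick, under the mug; leave alone. Origin under its centre.
- grinder: Glass pepper grinder with a steel top, 58 in diameter, 143 high; leave alone. Origin under its base.
- egg_cup: Black plastic egg cup, 50 in diameter, 62 high; leave alone. Origin under its base.
- screwdriver: Screwdriver lying on the bar, left of the cupboard; leave alone. Origin under its middle.
Not all that is in view belongs to the job. Leave any blue look-alike of the bookend alone.

How it is judged:
By the outcome, as a careful person would: the job done as asked, in the order asked, and still so for the second after the job is handed in, while the arm keeps its last pose, push and grip.
It also fails if it takes over 64 s, if anything falls off the work surface, if the arm or the gripper's body presses on something with over 40 N, if the wrist force passes 120 N, or if a joint passes its speed limit or range.

## Working session

There is one attempt and no reset: what is moved stays moved. The work goes in short steps, each a Python script; the robot and the scene stay as the last script left them, time stands still between calls to the robot, and variables do not carry over. Pictures are saved under pics/ and viewed, at most 10 in all, crops included, and the job is handed in when it is done.

```bash
mkdir -p pics; ls; cat > h.py <<'E'
import numpy as np, cv2
from rig import ctrl
def cap(n):
    s=ctrl.read_state(); c=ctrl.capture(n)
    K=c["mtx"]
    if n=="wrist":
        T=c["T_tool_cam"]; Rt=np.array(s["ee_rot"]); p=np.array(s["eef_pos"])
        Rc=Rt@T[:3,:3]; o=Rt@T[:3,3]+p
    else:
        Rc=c["R"].T; o=-Rc@c["t"]
    z=c["range_z"]; v,u=np.mgrid[0:384,0:512]
    d=np.stack([(u-K[0,2])/K[0,0],(v-K[1,2])/K[1,1],np.ones_like(u,float)],-1)
    X=(d*z[...,None])@Rc.T+o; X[z==0]=np.nan
    return c["pixels"],X,(K,Rc,o)
def save(p,img): cv2.imwrite("pics/"+p,cv2.cvtColor(img,cv2.COLOR_RGB2BGR))
E
python3 - <<'E'
from h import *
a=[]
for n in("scene","top"):
    p,X,c=cap(n); a.append(p); np.savez(n+".npz",p=p,X=X,K=c[0],R=c[1],o=c[2]); print(n,c[2],np.isnan(X[...,0]).mean())
    save(n+".png",cv2.resize(p,(800,600)))
s=ctrl.read_state();print(s["t"],s["ee_rot"],s["eef_pos"],s["opening"])
E
```

```text
pics
scene [ 1.47465112 -0.4018776   0.82845165] 0.0069580078125
top [ 0.39126399 -0.0885512   1.45334176] 0.004023234049479167
0.1 [[ 9.68193827e-01  2.50200330e-01 -7.12589274e-04]
 [ 2.50201320e-01 -9.68191061e-01  2.31702217e-03]
 [-1.10202854e-04 -2.42161734e-03 -9.99997062e-01]] [ 0.16242973 -0.62865644  0.30259683] 0.08528269801322522
```

View pics/scene.png

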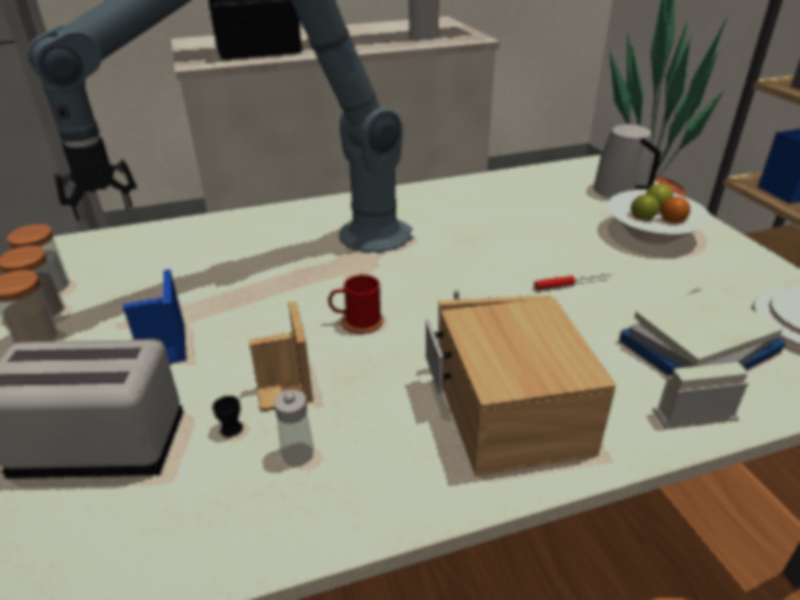

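View pics/top.png

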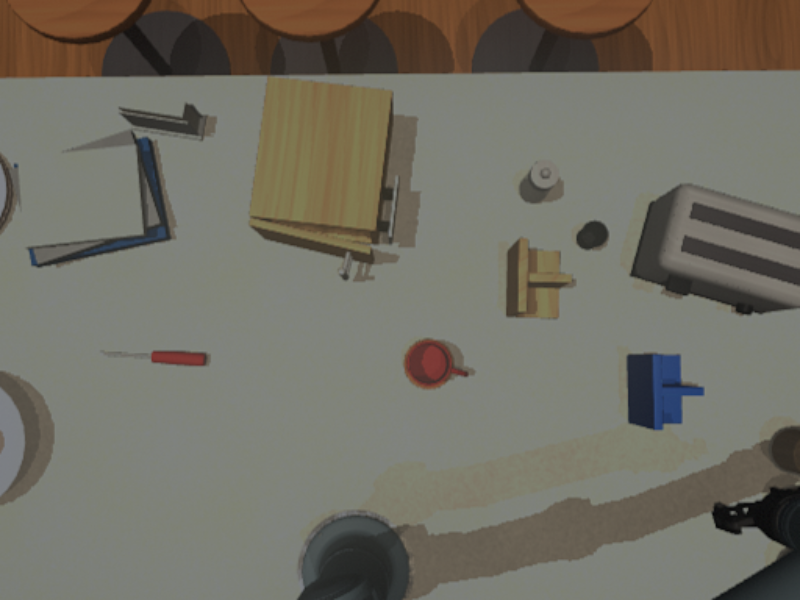

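The top view shows the bread cupboard (320,160) with its door ajar, the handle at (346,265) and the plate at (394,210). The mug is at (430,363), the grinder at (543,175) and the egg cup at (592,235).
Candidates for the book end are the wooden one (535,280) and its blue look-alike (660,390), with the grey bracket (190,120) as an outsider. I choose the wooden one by its material, and will check it in a close crop while measuring.

```bash
python3 - <<'E'
from h import *
d=np.load("top.npz");p,X=d["p"],d["X"]
v,u=np.mgrid[0:384,0:512]
def box(x0,x1,y0,y1): return (u>x0*.64)&(u<x1*.64)&(v>y0*.64)&(v<y1*.64)
def rep(n,m):
    P=X[m][:,:3]; 
    if len(P)<5: print(n,len(P));return
    r=cv2.minAreaRect((P[:,:2]*1000).astype(np.float32))
    print(n,len(P),"z",P[:,2].mean().round(4),"c",np.round(r[0],1),"wh",np.round(r[1],1),"ang",round(r[2],2), cv2.boxPoints(r).round(0).tolist())
Z=X[...,2]
c=box(225,420,60,300)
rep("cup top",c&(abs(Z-.165)<.004)&(X[...,0]>.3))
rep("door", c&(abs(Z-.157)<.004))
rep("handle",box(330,360,240,290)&(abs(Z-.150)<.012))
rep("plate",box(385,405,160,260)&(abs(Z-.143)<.006))
b=box(490,590,225,330)
rep("be board",b&(abs(Z-.15)<.006))
rep("be rib",b&(abs(Z-.12)<.006))
rep("be foot",b&(abs(Z-.012)<.005))
rep("mug",box(395,480,330,400)&(Z>.08))
rep("grinder",box(520,570,150,215)&(Z>.03)); rep("egg",box(570,620,215,260)&(Z>.02))
a=cv2.resize(p[140:250,200:400],(800,440),interpolation=cv2.INTER_CUBIC)
b=cv2.resize(p[120:190,200:270],(400,400),interpolation=cv2.INTER_CUBIC)
save("crop.png",np.clip(a*1.5,0,255).astype(np.uint8))
E
```

```text
cup top 6494 z 0.165 c [731.8  49.1] wh [220.7 289.2] ang 82.5 [[574.0, -41.0], [861.0, -79.0], [890.0, 140.0], [603.0, 177.0]]
door 732 z 0.1591 c [709.9  39.1] wh [246.8 328.9] ang 82.55 [[531.0, -62.0], [857.0, -105.0], [889.0, 140.0], [563.0, 183.0]]
handle 99 z 0.1562 c [567.1   5. ] wh [56.6 48.7] ang 0.81 [[538.0, 29.0], [539.0, -20.0], [596.0, -19.0], [595.0, 30.0]]
plate 83 z 0.1448 c [659.1 -77.8] wh [  6.  110.2] ang 82.68 [[604.0, -74.0], [713.0, -88.0], [714.0, -82.0], [605.0, -68.0]]
be board 286 z 0.1497 c [ 534.4 -300.6] wh [ 16.9 129.2] ang 87.3 [[469.0, -306.0], [599.0, -312.0], [599.0, -295.0], [470.0, -289.0]]
be rib 190 z 0.1199 c [ 531.8 -341.7] wh [ 98.2 123.5] ang 88.44 [[469.0, -389.0], [592.0, -392.0], [595.0, -294.0], [471.0, -291.0]]
be foot 700 z 0.0116 c [ 539.6 -356.3] wh [184.8 195.4] ang 85.79 [[435.0, -441.0], [630.0, -456.0], [644.0, -271.0], [449.0, -257.0]]
mug 173 z 0.0983 c [ 386.  -145.9] wh [78.9 95.6] ang 17.58 [[334.0, -112.0], [363.0, -203.0], [438.0, -180.0], [409.0, -88.0]]
grinder 446 z 0.1075 c [ 715.7 -347. ] wh [52.7 53.7] ang 11.06 [[685.0, -326.0], [695.0, -378.0], [747.0, -368.0], [736.0, -316.0]]
egg 191 z 0.0462 c [ 619.7 -452. ] wh [47.5 48.6] ang 44.29 [[586.0, -451.0], [620.0, -486.0], [654.0, -453.0], [620.0, -418.0]]
```

View pics/crop.png

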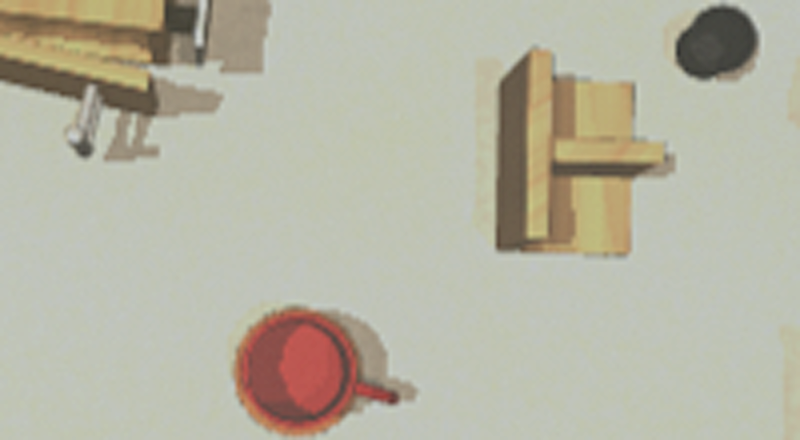

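The crop shows the wooden book end (565,170 in the crop) with its rib towards the right, away from the cupboard. The door is ajar, with the bar's top at about crop (80,140). Now I get the door angle, check the IK options and go above the handle.

```bash
cat >> h.py <<'E'
YAW=-np.radians(7.4); CO=np.array([.6269,.0625])
def Rz(a): return np.array([[np.cos(a),-np.sin(a)],[np.sin(a),np.cos(a)]])
def cup(x,y): return CO+Rz(YAW)@[x,y]
HINGE=cup(0,.109)
def handle(th): return HINGE+Rz(YAW-th)@[-.054,-.175]
def down(a):  # tool z down, tool y axis at world angle a
    y=np.array([np.cos(a),np.sin(a),0]); z=np.array([0,0,-1.]); return np.stack([np.cross(y,z),y,z],1)
E
python3 - <<'E'
from h import *
d=np.load("top.npz");p,X=d["p"],d["X"]
W=X[160:190,208:232]; m=(W[...,2]>.145)&(W[...,2]<.158); 
print(np.round(W[m]*1000)[:40].astype(int).tolist())
v,u=np.mgrid[0:384,0:512]
m=(u<242)&(u>160)&(v<175)&(v>130)&(abs(X[...,2]-.155)<.0035)
print("door",m.sum()); P=X[m][:,:2].astype(np.float32)*1000; r=cv2.minAreaRect(P); print(r, cv2.boxPoints(r).round().tolist())
for t in np.radians([0,5,8,10,15]): print(np.degrees(t),handle(t))
for s in(0,np.pi):
  for th in(.1,.8,1.5):
    print(s,th,np.round(ctrl.inverse_kinematics([*handle(th),.2],down(YAW-th+np.pi/2+s)),2))
  print(s,'be',np.round(ctrl.inverse_kinematics([.532,-.357,.2],down(-.047+s)),2), np.round(ctrl.inverse_kinematics([*cup(.05,-.2),.2],down(YAW+s)),2))
E
```

```text
[[580, -7, 146], [579, -10, 151], [579, -13, 157], [578, -16, 158], [577, -21, 146], [549, 14, 156], [549, 11, 153], [547, 17, 150], [547, 14, 153], [547, 12, 151], [547, 9, 153], [544, 17, 155], [544, 14, 153], [544, 12, 152], [544, 9, 152], [541, 17, 154], [541, 14, 151], [541, 11, 154], [541, 9, 152], [539, 14, 151], [539, 12, 152]]
door 165
((597.4448852539062, 64.04557800292969), (215.2091064453125, 99.36991882324219), 82.55152130126953) [[534.0, -36.0], [633.0, -49.0], [661.0, 164.0], [562.0, 177.0]]
0.0 [0.56484925 0.00400467]
5.0 [0.55061973 0.01127022]
8.0 [0.54240525 0.01621549]
10.0 [0.5370776 0.0197483]
14.999999999999998 [0.52432592 0.0293744 ]
0 0.1 [ 0.61  0.45 -0.84  1.9   0.4   0.97  0.92]
0 0.8 [ 0.58  0.36 -1.01  2.05  0.38  0.93  0.01]
0 1.5 [ 0.29  0.45 -0.98  1.95  0.46  0.98 -0.97]
0 be [ 0.8   0.5  -0.35  1.69  0.2   0.99  0.33] [ 0.58  0.58 -0.57  1.61  0.35  1.05 -0.23]
3.141592653589793 0.1 [ 0.42  0.38 -0.61  1.91  0.27  0.93 -2.11]
3.141592653589793 0.8 [-1.14  0.28  0.94  2.12 -0.3   0.87 -2.53]
3.141592653589793 1.5 [ 0.46  0.61 -1.24  1.95  0.67  1.08  2.01]
3.141592653589793 be [ 0.42  0.47  0.13  1.71 -0.07  0.96 -2.61] [-0.68  1.04  1.36  1.68 -1.05  1.34 -2.39]
```

```bash
sed -i 's/cup(0,.109)/cup(0,.108)/' h.py; python3 - <<'E'
from h import *
th=np.radians(7.3); print(handle(th))
ctrl.move_pose([*handle(th),.30],down(YAW-th+np.pi/2))
p,X,c=cap("wrist"); np.savez("w1.npz",p=p,X=X); save("w1.png",p)
print(ctrl.read_state()["t"],ctrl.read_state()["joint_pos"])
m=(abs(X[...,2]-.152)<.006)&(np.hypot(X[...,0]-.544,X[...,1]-.013)<.035)
n,l,st,ce=cv2.connectedComponentsWithStats(m.astype(np.uint8))
for i in range(1,n): print(st[i],ce[i],np.median(X[l==i],0))
E
```

```text
[0.54416983 0.01403156]
2.7917 [ 0.62560234  0.29105464 -0.83552277  1.82451648  0.23786729  1.13023857
  1.02005411]
[247 188  16  17 212] [254.28773585 195.99528302] [0.54334202 0.01200222 0.15161939]
```

View pics/w1.png

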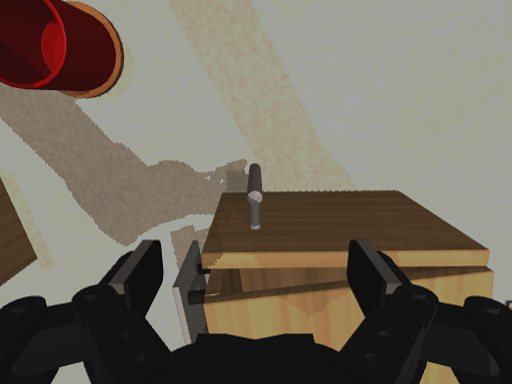

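The wrist view shows the bar's top at pixel (254,196), which is world (543,12) mm and agrees with the top view. Next: pinch it and swing the door along its arc.

```bash
python3 - <<'E'
from h import *
h0=np.array([.5436,.0124]); v=h0-HINGE
th0=YAW-(np.arctan2(v[1],v[0])-np.arctan2(-.175,-.054)); print("th0",np.degrees(th0)%360,np.hypot(*v))
th0=(th0+np.pi)%(2*np.pi)-np.pi
ctrl.servo_line([*h0,.30]); print(ctrl.servo_line([*h0,.188],feed=.1,max_force=15))
ctrl.move_gripper(0.0,25)
s=ctrl.read_state(); print(s["opening"],s["gripper_force"],s["wrist_force"])
for th in np.linspace(th0,np.radians(85),10)[1:]:
    q=HINGE+Rz(th0-th)@v
    r=ctrl.servo_line([*q,.188],feed=.12,rotation=down(YAW-th+np.pi/2),max_force=25)
    s=ctrl.read_state(); print(np.degrees(th).round(),r,s["eef_pos"],np.round(s["wrist_force"],1),s["opening"])
    if r: break
print(s["t"],s["joint_pos"])
E
```

```text
th0 7.183162475456722 0.18482900762852575
False
0.01129753143442033 24.34144824743271 [-0.18459722 -0.13699156  1.23338919]
16.0 False [0.52104408 0.02872508 0.18811022] [ 0.  -0.   1.1] 0.011291962381461858
24.0 False [0.50168896 0.0477612  0.18808585] [-1.3 -0.7  3.3] 0.011384443569590211
33.0 False [0.48501381 0.0699517  0.18803691] [-3.  -1.3  3.9] 0.01105197443892716
42.0 False [0.47176896 0.09469876 0.18800211] [-4.4 -1.7  5.8] 0.01129709635387494
50.0 False [0.4624861  0.12097954 0.18798557] [-4.5 -1.1  5.1] 0.011177473547619223
59.0 False [0.45730205 0.14843006 0.18800078] [-5.3 -0.5  6.3] 0.011587572188400015
68.0 False [0.4563239  0.17632109 0.18800635] [-5.7 -0.8  6.2] 0.011803546035205892
76.0 False [0.45957561 0.20389354 0.18803203] [-3.7  0.7  5.4] 0.01105733063760836
85.0 False [0.46692388 0.23066413 0.18804512] [-2.7  1.5  3.7] 0.011412044531980737
8.4167 [ 0.01467084  0.3534929  -0.63239928  1.9788126   0.26602846  0.89135609
 -0.79644959]
```

```bash
python3 - <<'E'
from h import *
ctrl.move_gripper(0.05); p0=ctrl.read_state()["eef_pos"]
print(ctrl.servo_line([p0[0],p0[1],.31],feed=.2,max_force=20))
ctrl.move_gripper(0.085)
ctrl.move_pose([.5317,-.3575,.30],down(-.047))
p,X,c=cap("wrist"); np.savez("w2.npz",p=p,X=X); 
q,Y,_=cap("top"); save("w2.png",np.hstack([p,q])[:, :][::1]) if 0 else save("w2.png",cv2.resize(np.hstack([p,q]),(800,300)))
def rep(n,m,X):
    k=max(range(1,(L:=cv2.connectedComponentsWithStats(m.astype(np.uint8),connectivity=4))[0]),key=lambda i:L[2][i,4])
    P=(X[L[1]==k][:,:2]*1000).astype(np.float32); r=cv2.minAreaRect(P); print(n,len(P),np.round(r[0],1),np.round(r[1],1),round(r[2],2),np.median(P,0))
for n,A in(("wrist",X),("top",Y)):
    near=(abs(A[...,0]-.53)<.1)&(abs(A[...,1]+.34)<.09)
    rep(n+" board",near&(abs(A[...,2]-.15)<.004),A); rep(n+" rib",near&(abs(A[...,2]-.12)<.004)&(A[...,1]<-.318),A)
m=(abs(Y[...,2]-.157)<.006)&(Y[...,0]<.62)&(Y[...,0]>.36)&(Y[...,1]>.12)&(Y[...,1]<.24); rep("door",m,Y)
print(ctrl.read_state()["t"])
E
```

```text
False
wrist board 4268 [ 535.1 -302.3] [ 15.2 130.1] 87.48 [ 535.24023 -302.0956 ]
wrist rib 1659 [ 532.8 -355.5] [75.4 15.6] 87.75 [ 532.9975 -353.6617]
top board 255 [ 534.  -300.6] [ 16.7 128.7] 87.38 [ 534.966   -300.48712]
top rib 100 [ 532.8 -347.5] [59.2 15.6] 85.4 [ 532.27246 -345.07422]
door 366 [521.9 181.7] [ 15.7 194.8] 87.68 [522.329   180.39536]
12.3
```

View pics/w2.png

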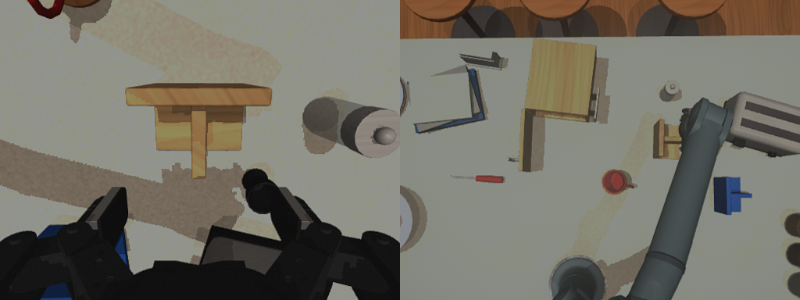

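The left half (wrist) shows the book end's board at (198,95) and its rib at (199,145), with the grinder at (375,130) clear. The right half (top) shows the door standing about 85° open and everything else in place. Next: pinch the rib, lift, and carry it to 40 mm off the plate.

```bash
python3 - <<'E'
from h import *
a=-np.radians(2.5); g=[.5324,-.3582]
ctrl.servo_line([*g,.30],rotation=down(a))
print(ctrl.servo_line([*g,.156],feed=.1,max_force=12))
ctrl.move_gripper(0.0,90); s=ctrl.read_state(); print(s["opening"],s["gripper_force"],np.round(s["wrist_force"],1),np.round(s["eef_pos"],4))
ctrl.servo_line([*g,.172],feed=.05); s=ctrl.read_state(); print("lifted",np.round(s["wrist_force"],1),s["torque"])
q=cup(.05,-.138-.065-.04); print(q)
print(ctrl.servo_line([*q,.172],feed=.1,rotation=down(YAW),max_force=20))
s=ctrl.read_state(); print(s["t"],s["opening"],np.round(s["wrist_force"],1),np.round(s["eef_pos"],4))
p,X,c=cap("wrist"); Y0,Y,_=cap("top"); Z0,Z,_=cap("scene"); np.savez("w3.npz",p=p,X=X,Y=Y,Z=Z,tp=Y0)
save("w3.png",cv2.resize(np.hstack([p,Z0]),(800,300)))
E
```

```text
False
0.01526815802508469 88.45067739486694 [ 0.4 -1.5  0.5] [ 0.5326 -0.3585  0.1562]
lifted [-0.4 -0.6 -5.2] [-0.16585403  0.03898435 -0.02546158]
[ 0.64518623 -0.18491587]
False
17.4667 0.015114543598962533 [ 0.2 -1.1 -4.7] [ 0.6448 -0.1858  0.1719]
```

View pics/w3.png

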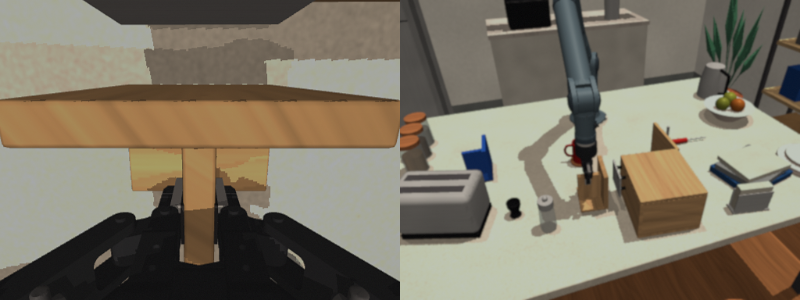

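The wrist half shows the held board level (edge at rows 100–147) and the plate ahead of it at (200,10). Next I measure the book end against the plate in the same pictures.

```bash
cat > meas.py <<'E'
from h import *
def rel(X,zb,n):
    def rect(m):
        L=cv2.connectedComponentsWithStats(m.astype(np.uint8),connectivity=4); k=1+np.argmax(L[2][1:,4])
        P=X[L[1]==k]; r=cv2.minAreaRect((P[:,:2]*1000).astype(np.float32)); b=cv2.boxPoints(r); e=max((b[1]-b[0],b[2]-b[1]),key=lambda e:np.hypot(*e)); e=e*np.sign(e[0])
        return np.array(r[0]),np.round(sorted(r[1]),1),np.degrees(np.arctan2(e[1],e[0])),P
    x,y=X[...,0],X[...,1]; near=(abs(x-.655)<.1)&(y>-.25)&(y<-.06)
    out=[]
    for nm,z in(("board",zb),("plate",.145)):
        try:
            c,w,a,P=rect(near&(abs(X[...,2]-z)<.004)&((y<-.085+ (.66-x)*.13-.005) if nm=="board" else (y>-.1)))
            print(n,nm,len(P),"cup xy",np.round(Rz(-YAW)@(c-CO*1000),1),w,"ang",round(a,2),"z",P[:,2].mean().round(4))
        except Exception as e: print(n,nm,e)
E
python3 - <<'E'
from meas import *
d=np.load("w3.npz")
rel(d["X"],.166,"wrist"); rel(d["Y"],.166,"top")
X=d["X"]; m=(abs(X[...,2]-.166)<.005); P=X[m]; A=np.c_[P[:,:2]-P[:,:2].mean(0),np.ones(len(P))]; print("slope",np.linalg.lstsq(A,P[:,2],rcond=None)[0])
E
```

```text
wrist board 31629 cup xy [  50.3 -188.3] [ 16.4 130.7] ang -7.59 z 0.1648
wrist plate attempt to get argmax of an empty sequence
top board 245 cup xy [  49.  -186.8] [ 15.9 129.5] ang -7.51 z 0.1657
top plate 53 cup xy [  61.6 -135. ] [ 5.9 73.3] ang -7.56 z 0.1451
slope [-0.00470279 -0.03432111  0.16510184]
```

```bash
python3 - <<'E'
from meas import *
st=lambda:(lambda s:(round(s["t"],2),np.round(Rz(-YAW)@(np.array(s["eef_pos"])[:2]-CO)*1000,2),round(s["eef_pos"][2],4),"F",np.round(Rz(-YAW)@s["wrist_force"][:2],2),round(s["wrist_force"][2],2)))(ctrl.read_state())
q=ctrl.read_state()["eef_pos"]
t=cup(.0502,-.138-.065-.04)
print(ctrl.servo_line([*t,.1562],feed=.04,max_force=10)); print(st())
ctrl.move_gripper(0.03); print(st()); ctrl.move_gripper(0.0,90); print(st())
p,X,c=cap("wrist"); rel(X,.150,"wrist")
m=(abs(X[...,2]-.150)<.005); P=X[m]; A=np.c_[P[:,:2]-P[:,:2].mean(0),np.ones(len(P))]; print("slope",np.linalg.lstsq(A,P[:,2],rcond=None)[0])
for y in(.03,.02,.014,.010,.008):
    ctrl.servo_line([*cup(.0502,-.203-y),.1562],feed=.03,max_force=12); print(y,st())
_,Y,_=cap("top"); rel(Y,.150,"top")
E
```

```text
True
(18.06, array([  50.2 , -243.39]), np.float64(0.1562), 'F', array([-0.09,  0.77]), np.float64(5.18))
(18.35, array([  47.65, -243.53]), np.float64(0.1532), 'F', array([-0.42, -0.83]), np.float64(0.44))
(18.62, array([  48.32, -243.77]), np.float64(0.1536), 'F', array([1.84, 0.77]), np.float64(-0.69))
wrist board 33030 cup xy [  48.8 -188.2] [ 16.5 127.3] ang -7.84 z 0.1493
wrist plate attempt to get argmax of an empty sequence
slope [-0.00389588 -0.02821799  0.14954723]
0.03 (19.18, array([  49.33, -232.04]), np.float64(0.1552), 'F', array([-0.04,  0.03]), np.float64(-3.79))
0.02 (19.67, array([  50.25, -222.45]), np.float64(0.1563), 'F', array([-0.08, -0.54]), np.float64(-4.95))
0.014 (20.02, array([  50.24, -216.29]), np.float64(0.1562), 'F', array([0.19, 0.21]), np.float64(-5.56))
0.01 (20.3, array([  50.23, -212.39]), np.float64(0.1562), 'F', array([0.25, 0.66]), np.float64(-5.05))
0.008 (20.55, array([  50.19, -210.71]), np.float64(0.1562), 'F', array([ 0.7 , -0.24]), np.float64(-4.5))
top board 58 cup xy [  90.1 -152.1] [13.7 50.4] ang -0.63 z 0.151
top plate 33 cup xy [  22.6 -135. ] [ 5.8 44.7] ang -7.43 z 0.1446
```

The arm settled about 2.6 mm lower before the re-grip, so the book end is now held slightly off the bar. I lower it in small steps until its foot takes the weight, then press.

```bash
cat >> h.py <<'E'
def st():
    s=ctrl.read_state()
    return round(s["t"],2),np.round(Rz(-YAW)@(np.array(s["eef_pos"])[:2]-CO)*1000,2),round(s["eef_pos"][2]*1000,2),np.round([*(Rz(-YAW)@s["wrist_force"][:2]),s["wrist_force"][2]],2)
def avg(n=8):
    F=[]
    for _ in range(n): ctrl.sleep(.02); F.append(st()[3])
    return np.mean(F,0).round(2)
E
python3 - <<'E'
from h import *
for z in(.1545,.1538,.1535,.1532,.1529,.1526,.1523):
    ctrl.servo_line([*cup(.0497,-.211),z],feed=.02); f=avg(); print(z,st(),f)
    if f[2]>-2: break
E
```

```text
0.1545 (20.98, array([  49.66, -211.04]), np.float64(154.45), array([ 0.25, -0.2 , -4.76])) [ 0.22  0.1  -5.1 ]
0.1538 (21.37, array([  49.81, -211.04]), np.float64(153.9), array([-0.25,  0.15, -5.11])) [ 0.1   0.05 -4.63]
0.1535 (21.75, array([  49.84, -211.11]), np.float64(153.83), array([ 0.16,  0.5 , -2.09])) [-0.61 -0.05 -2.55]
0.1532 (22.13, array([  49.84, -211.21]), np.float64(153.75), array([-2.03, -1.12,  1.15])) [-2.23 -0.82  0.84]
```

```bash
python3 - <<'E'
from h import *
for y in(-.209,-.207,-.206,-.205,-.204,-.203,-.202,-.201,-.200):
    ctrl.servo_line([*cup(.0497,y),.1534],feed=.015); f=avg(6); print(y,st()[:3],f)
    if f[1]<-6: break
E
```

```text
-0.209 (22.52, array([  50.16, -209.55]), np.float64(153.72)) [-0.9  -1.96  1.08]
-0.207 (22.9, array([  50.28, -206.93]), np.float64(153.66)) [ 0.06 -2.42  0.67]
-0.206 (23.25, array([  50.14, -205.94]), np.float64(153.67)) [ 0.79 -2.95  1.07]
-0.205 (23.6, array([  49.96, -205.04]), np.float64(153.67)) [ 0.18 -2.61  1.64]
-0.204 (23.95, array([  49.85, -204.21]), np.float64(153.66)) [ 0.38 -3.26  3.24]
-0.203 (24.3, array([  49.81, -203.36]), np.float64(153.68)) [ 0.13 -3.95  4.65]
-0.202 (24.65, array([  49.82, -202.64]), np.float64(153.67)) [-0.5  -4.98  5.05]
-0.201 (25.0, array([  49.82, -202.  ]), np.float64(153.63)) [-0.39 -5.18  5.61]
-0.2 (25.35, array([  49.83, -201.4 ]), np.float64(153.64)) [-0.08 -6.21  4.86]
```

```bash
python3 - <<'E'
from h import *
for z in(.1537,.1539): 
    ctrl.servo_line([*cup(.0497,-.200),z],feed=.015); f=avg(6); print(z,st()[:3],f)
    if f[2]<2: break
for y in(-.199,-.198,-.197,-.196,-.195):
    ctrl.servo_line([*cup(.0497,y),z],feed=.015); f=avg(8); print(y,st()[:3],f)
    if f[1]<-9.5: break
E
```

```text
0.1537 (25.7, array([  49.84, -201.38]), np.float64(153.68)) [ 0.49 -5.83  3.89]
0.1539 (26.05, array([  49.85, -201.36]), np.float64(153.72)) [ 0.64 -5.88  3.21]
-0.199 (26.43, array([  49.83, -200.76]), np.float64(153.73)) [ 0.78 -6.4   3.61]
-0.198 (26.82, array([  49.83, -200.27]), np.float64(153.74)) [ 0.91 -6.81  3.96]
-0.197 (27.2, array([  49.84, -199.76]), np.float64(153.73)) [ 0.9  -7.5   3.73]
-0.196 (27.58, array([  49.86, -199.26]), np.float64(153.79)) [ 0.68 -8.23  3.37]
-0.195 (27.97, array([  49.85, -198.72]), np.float64(153.82)) [ 0.47 -8.29  3.64]
```

```bash
python3 - <<'E'
from meas import *
y=-.195
for _ in range(12):
    e=-.1947-st()[1][1]/1000
    if abs(e)<.0004: break
    y+=np.clip(1.6*e,-.0015,.0015)
    ctrl.servo_line([*cup(.0497,y),.1539],feed=.015); f=avg(6); print(round(y,4),st()[:3],f)
    if f[1]<-16: break
_,Y,_=cap("top"); p,X,c=cap("wrist"); np.savez("w4.npz",Y=Y,X=X,p=p)
rel(X,.150,"wrist"); rel(Y,.150,"top"); print(st())
C=np.stack([*np.moveaxis((Y[...,:2]-CO)@Rz(YAW),-1,0),Y[...,2]],-1)*1000
m=(C[...,0]>-20)&(C[...,0]<130)&(C[...,1]>-160)&(C[...,1]<-112)&(C[...,2]>138)&(C[...,2]<148); print(np.round(C[m]).astype(int).tolist())
save("w4.png",p)
E
```

```text
-0.1935 (28.32, array([  49.87, -197.85]), np.float64(153.78)) [ 0.58 -9.8   3.29]
-0.192 (28.67, array([  49.89, -197.13]), np.float64(153.84)) [ 0.84 -9.83  3.64]
-0.1905 (29.02, array([  49.9 , -196.38]), np.float64(153.89)) [  1.1  -11.26   3.53]
-0.189 (29.37, array([  49.91, -195.62]), np.float64(153.93)) [  0.55 -11.73   4.61]
-0.1875 (29.72, array([  49.92, -194.9 ]), np.float64(154.0)) [  0.68 -13.28   4.49]
wrist board 2307 cup xy [  89.8 -191.2] [16.1 29.8] ang 46.46 z 0.1504
wrist plate 14449 cup xy [  50.3 -129.2] [  8.6 126.2] ang -7.78 z 0.1449
top board attempt to get argmax of an empty sequence
top plate 74 cup xy [  41.  -130.1] [12.5 89.6] ang -7.88 z 0.1451
(29.82, array([  49.95, -194.87]), np.float64(154.0), array([  0.81, -12.53,   4.27]))
[[103, -124, 142], [102, -127, 147], [103, -130, 144], [99, -125, 147], [101, -127, 142], [98, -125, 141], [98, -131, 145], [95, -128, 141], [94, -131, 147], [92, -126, 143], [93, -128, 141], [89, -129, 143], [86, -126, 145], [87, -129, 141], [86, -135, 148], [83, -127, 143], [84, -129, 142], [84, -138, 148], [79, -124, 147],
[... 923 characters left out ...]
 -127, 143], [27, -125, 146], [28, -128, 142], [25, -125, 142], [25, -128, 144], [21, -126, 147], [22, -131, 148], [18, -126, 148], [16, -126, 143], [16, -129, 144], [16, -135, 148], [13, -124, 142], [13, -127, 144], [14, -129, 144], [11, -124, 143], [10, -127, 145], [13, -141, 141], [13, -146, 142], [7, -125, 146], [8, -127, 142], [10, -144, 144], [4, -125, 148], [5, -128, 145], [6, -136, 146], [7, -144, 145], [2, -125, 142], [2, -128, 144], [2, -131, 147], [3, -136, 147], [-1, -126, 146], [-1, -128, 146], [0, -134, 147], [1, -136, 143], [-3, -126, 142], [-2, -142, 145], [-6, -132, 148], [-8, -135, 145], [-7, -146, 147], [-9, -146, 142], [-14, -135, 146], [-15, -141, 140], [-15, -144, 142]]
```

View pics/w4.png

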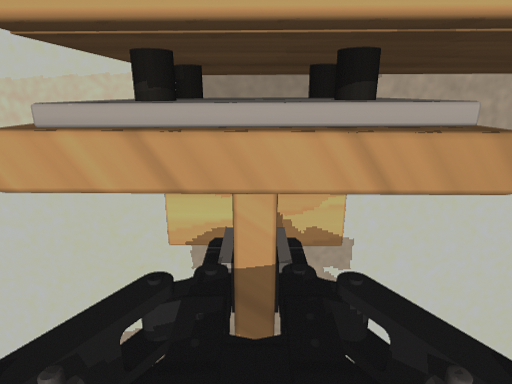

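The wrist view shows the steel plate (columns 32–478, rows 100–127) flush and parallel with the board (rows 127–192), and centred on the rib (255). I measure the plate's travel from its grey top face.

```bash
python3 - <<'E'
from h import *
d=np.load("w4.npz");p,X=d["p"].astype(int),d["X"]
C=(X[...,:2]-CO)@Rz(YAW)*1000; Z=X[...,2]
g=((p.max(2)-p.min(2))<25)&(p.min(2)>90)&(abs(Z-.145)<.005)
for u in(80,150,255,350,430):
    v=np.where(g[:,u])[0]; b=np.where((abs(Z[:,u]-.15)<.006)&~g[:,u]&(C[:,u,1]<-115)&(p[:,u,0]-p[:,u,2]>40))[0]
    print(u,v.min(),v.max(),"plate y",C[v.min(),u].round(1),C[v.max(),u].round(1),"board",b.min(),b.max(),C[b.min(),u].round(1),C[b.max(),u].round(1))
m=g; r=cv2.minAreaRect(C[m].astype(np.float32)); print(r)
# cupboard side edge in same view
m=(abs(Z-.165)<.003)&(C[...,1]>-118); print("cup side y",np.percentile(C[m][:,1],1) if m.any() else None)
print(st(),avg())
E
```

```text
80 103 312 plate y [   7.6 -125.6] [   0.4 -183.1] board 128 192 [   8.7 -131.2] [   6.1 -147.3]
150 103 125 plate y [  25.2 -125.6] [  24.5 -130.9] board 128 192 [  25.3 -131.3] [  24.3 -146.9]
255 102 125 plate y [  50.6 -125.5] [  50.6 -130.9] board 128 193 [  50.6 -131.5] [  50.5 -147.2]
350 102 125 plate y [  73.8 -125.5] [  74.2 -131. ] board 129 193 [  73.5 -131.7] [  73.7 -146.8]
430 102 124 plate y [  92.7 -125.6] [  93.9 -130.8] board 129 194 [  93.6 -132. ] [  94.2 -147.6]
((48.717525482177734, -151.11721801757812), (71.91715240478516, 110.78968048095703), 85.70516967773438)
cup side y -111.54561411706898
(29.82, array([  49.95, -194.87]), np.float64(154.0), array([  0.81, -12.53,   4.27])) [  0.47 -12.7    4.51]
```

Travel reads 7 to 8.3 mm from three independent estimates. I nudge it by 0.5 mm, hold for a few seconds while watching the drift, and check everything once.

```bash
python3 - <<'E'
from meas import *
ctrl.servo_line([*cup(.0497,-.1866),.1541],feed=.01)
for _ in range(5): ctrl.sleep(.84); print(st()[:3],avg(8))
p,X,c=cap("wrist"); C=(X[...,:2]-CO)@Rz(YAW)*1000
g=((p.max(2).astype(int)-p.min(2))<25)&(p.min(2)>90)&(abs(X[...,2]-.145)<.005)&(C[...,1]>-140)
for u in(80,255,430): v=np.where(g[:,u])[0]; print(u,C[v.min(),u].round(1),C[v.max(),u].round(1))
q,Y,_=cap("top"); save("fin.png",cv2.resize(q,(800,600)))
E
```

```text
(31.04, array([  49.93, -194.41]), np.float64(154.01)) [  1.   -13.26   3.9 ]
(32.02, array([  49.91, -194.41]), np.float64(153.99)) [  0.97 -13.23   3.86]
(32.99, array([  49.92, -194.44]), np.float64(154.0)) [  0.8  -13.41   3.85]
(33.97, array([  49.91, -194.36]), np.float64(153.99)) [  0.82 -13.41   3.85]
(34.94, array([  49.9 , -194.38]), np.float64(153.96)) [  1.04 -13.02   3.81]
80 [   7.8 -125.1] [   7.1 -130.6]
255 [  50.6 -125. ] [  50.6 -130.5]
430 [  92.9 -125.1] [  93.5 -130.3]
```

View pics/fin.png

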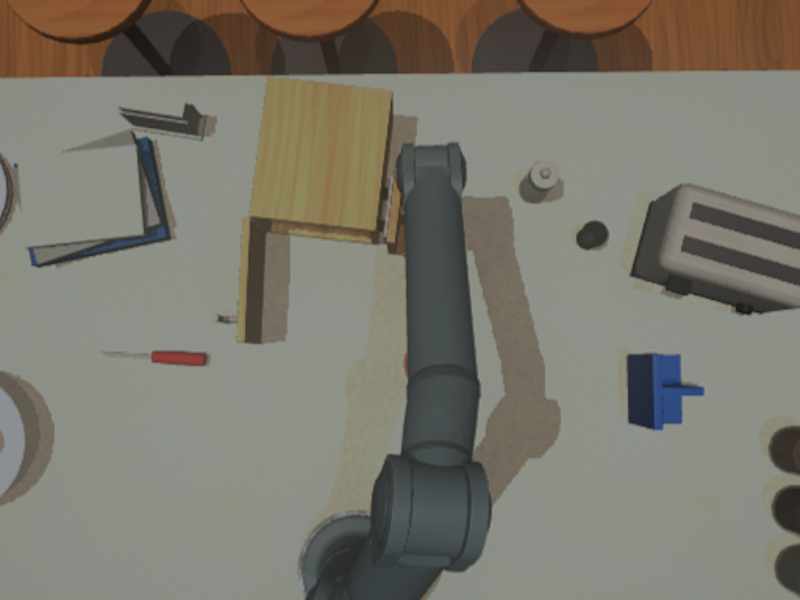

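The final top view shows the door open at (250,280), the book end pressed on the plate at (393,215), and the grinder, egg cup, screwdriver and blue look-alike unmoved. The mug is under the arm. The push is steady at about 13.3 N on the wrist, roughly 3.7 N of it foot friction, so I hand in.

```bash
python3 -c "
from rig import ctrl
print(ctrl.finish_job())"
```

```text
the job is handed in; nothing more can be done
None
```

I handed the job in at about 35 s: the door is open about 85°, and the book end is still held square and centred on the plate, foot on the bar, with a steady push of about 10 N (estimated, about 8 mm of the plate's 20 mm travel).

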